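# Change the die in the bag workshop's embossing press

### The job

Change the die in the embossing press: lift the die with the round medallion out of the bed and set it down upright, lengthwise inside the empty taped outline on the mat. Then lay the die with the two bars in the bed's channel, nose to the stop and handle out at the open end, and push it in against the sprung ejector until it bears firmly on the hard stop. Finish while still holding it there for a colleague to tighten the clamp screw (let go, and the ejector pushes it out); do not drop or ram the dies, and leave the third die and everything else on the bench where they are.

Things in the scene. Friction and masses are not known exactly. Their poses are not given: they have to be found in the camera images.
- die_round: die now lying in the press: aluminium block 60 (x) x 44 (y) x 26 (z) mm, a round brass medallion 36 mm across on top (30 mm high in all), and behind it, along -x, a steel neck and a wooden handle 22 mm thick, axis 14 mm above the underside. 132 mm long: x = -102 (handle end) to +30 mm (flat nose). Origin: centre of the block's underside, x to the nose, z up. 0.28 to 0.46 kg, mostly in the block
- die_round_mid (a point): point on the underside of the round-medallion die at the middle of its 132 mm length (36 mm behind its origin, toward the handle); axes as the die's
- die_bars: die to be fitted, lying on the mat: the same block, neck and handle, but with two parallel brass bars (each 50 x 10 x 4 mm, lengthwise) on top. Origin, axes, sizes and mass as for the round one
- die_lozenge: a third die that stays where it is on the mat: the same block and handle, with a brass lozenge (25 mm square set on its corner) on top. Same origin and axes
- spot_mid (a point): centre of the empty masking-tape outline, on the mat's top (3 mm above the bench); x is its long direction. Flat, inside 150 (x) x 66 (y) mm, for one die, either way round. It is one of three places in a row, 100 mm apart in the mat's y; the other two hold dies with their handles toward the robot
- mat: black rubber mat 200 (x) x 330 (y) x 3 mm, fixed to the bench. Origin at the centre of its underside
- press: blue embossing press, fixed. Origin on the bench under the middle of the stop face; x is the way a die is pushed in, z up. Its dark steel bed is flat, top 40 mm above the bench, x = -150 to 0 mm, open above and at the -x end. The column, 48 mm thick and 320 high, stands at x = 130 mm, its foot begins at x = 80; the head is swung back behind it (x = 90 to 355 mm, 170 to 330 mm above the bench)
- stop_face (a point): on the bed's top, middle of the stop face, axes as the press's. A fully home die has its nose at x = 0 and its origin at x = -30 mm. Two rails, 8 mm high above the bed and 13 mm thick, x = -56 to 0 mm, leave a channel 48 mm wide about y = 0 and flare out to 70 mm wide at x = -80 mm. A loose clamp screw (not used) sticks out of the -y rail to y = -66 mm, hardly higher than the rail
- stop: the hard stop across the channel's closed end: a steel block 50 mm wide, 22 mm high above the bed and 22 mm thick, bored in the middle for the ejector; its face is at x = 0 of the press. Its origin and axes are those of the press
- ejector (a joint): sprung ejector, a steel plunger 12 mm thick in the middle of the stop, axis 11 mm above the bed, along the press's x. 0 = free, its end 14 mm proud of the stop face (x = -14 mm); grows (m) as it is pushed in: 0.014 = flush, when the die meets the stop. About 3 N to start it, 10 N when flush, besides the die's friction on the bed
- tape_roll: bystander: roll of masking tape lying flat, 100 mm across, 24 mm high; origin under its centre
- thread_cone: bystander: cone of blue thread, 68 mm across, 128 mm high; origin under its centre
- glue_bottle: bystander: white glue bottle, 56 mm across, 130 mm high; origin under its centre
- rivet_cup: bystander: small steel bowl, 70 mm across, 45 mm high; origin under its centre
- hammer: bystander: hammer lying on the bench beyond the press; handle along its -x
- screwdriver: bystander: screwdriver lying beyond the mat on the left; handle along its -x
- shears: bystander: shears lying on the bench to the left, blades along +x, 220 mm long
Mind the look-alikes: they are no part of the job. Leave any orange or turquoise look-alike of the die_bars alone.

How it is judged (in metres and radians):
On the way:
1. the round-medallion die stands released inside the taped outline (x of die_round_mid in the frame of spot_mid between -0.015 and 0.015 m and y of die_round_mid in the frame of spot_mid between -0.015 and 0.015 m and angle between the x axis of die_round and the x axis of spot_mid, either way round below 0.2 rad and angle between die_round's own z axis and vertical below 0.06 rad and height (world z) of die_round_mid below 0.008 m and contact force between the fingers and die_round below 0.1 N and linear speed of die_round below 0.02 m/s), for 0.3 s.
At the end, for the whole second after the job is handed in: Two-bar die flat and square in the channel, nose within 2.5 mm of the stop, over 1 N on the stop, ejector in over 12.5 mm, held at rest by the fingers; round die at rest upright on the mat, middle within 15 mm (along, across) and 0.2 rad of the outline, either way round (value of joint ejector above 0.0125 m and contact force between die_bars and stop above 1 N and contact force between the fingers and die_bars above 1 N and x of die_bars in the frame of stop_face above -0.0325 m and y of die_bars in the frame of stop_face between -0.004 and 0.004 m and z of die_bars in the frame of stop_face below 0.004 m and angle between the x axis of die_bars and the x axis of stop_face, either way round below 0.06 rad and angle between each of die_bars, die_round's own z axis and vertical below 0.06 rad and linear speed of each of die_bars, die_round below 0.02 m/s and x of die_round_mid in the frame of spot_mid between -0.015 and 0.015 m and y of die_round_mid in the frame of spot_mid between -0.015 and 0.015 m and angle between the x axis of die_round and the x axis of spot_mid, either way round below 0.2 rad and height (world z) of die_round_mid below 0.008 m); the arm keeps its last pose, push and grip.
It fails at once if the third die is disturbed by more than 20 mm (distance of die_lozenge from where it was at the start of the episode above 0.02 m).
It fails at once if the round-medallion die is dropped from a height (height (world z) of die_round above 0.06 m and contact force between die_round and anything else below 0.02 N).
It fails at once if the two-bar die is dropped from a height (height (world z) of die_bars above 0.06 m and contact force between die_bars and anything else below 0.02 N).
It fails at once if a die is rammed into the stop with more than 80 N (contact force between any of die_bars, die_round and stop above 80 N).
It fails at once if something else on the bench is knocked more than 40 mm out of place (distance of any of tape_roll, thread_cone, glue_bottle, rivet_cup, hammer, screwdriver, shears from where it was at the start of the episode above 0.04 m).
It also fails if it takes over 67 s, if anything falls off the work surface, if the arm or the gripper's body presses on something with over 40 N, if the wrist force passes 120 N, or if a joint passes its speed limit or range.

### The arm

A 6-joint arm with a two-finger parallel gripper is mounted at the origin on the work surface. World frame = base frame: x ahead of the robot, y to its left, z up, the work surface at z = 0. Lengths are in mm, angles in rad, forces in N, time in s.
With the tool pointing down it reaches from about 400 to 925 mm from the base axis. Payload 12.5 kg.
Tool frame: the origin (TCP) lies midway between the tips of the shut fingers; the grasp point (between the pads) lies 19 mm behind it; z points along the fingers, y is the line along which they close (so a half turn about z gives the same grasp; the last joint's range is limited). The gripper opens to 95 mm and grips with 3 to 60 N. Pads are 20 mm wide; open, the fingers measure 119 mm over their backs; the gripper's body (75 mm by 180 mm) begins 59 mm behind the grasp point.
Start: joints at [-1.242, 0.491, 1.559, -0, 1.092, -0.106], TCP at [263.292, -566.854, 214.661] pointing down, gripper open.
Joint ranges: [-3.1, 3.1], [-0.84, 2.19], [0.05, 2.79], [-1.13, 4.28], [0.06, 2.93], [-2.69, 2.69]. Speed limits (rad/s): [2.22, 2.22, 2.79, 3.14, 3.14, 3.14].

### API

Orientations are given as [roll, pitch, yaw] about the fixed x, y, z axes, in that order (R = Rz(yaw) Ry(pitch) Rx(roll)).
In Python, from cell import readout, eyes, env gives the robot as it stands.
- The arm moves only by the tool move_arm, never from a script. Its argument "plan" is a list of rows, each a list of 3 entries, a list of its own where there are three numbers: the turn, a rotation vector about the tool's x, y, z in degrees, then the shift along the tool's x, y, z in m, then the gripper command: -1 is shut, 1 is fully open, values between are in proportion. In form: [[[ax, ay, az], [x, y, z], jaw], ...]. A call has 1 to 5 rows; each row is the pose to reach, as a shift and turn from the pose commanded when the call began, along the tool's axes at that moment; what a row does not reach only later rows make up. A row lasts 1/8 s, in which the tool goes at most 62.5 mm and 10.7 degrees, less where a joint would pass 70% of its speed; a pose out of reach is approached as far as the arm can. A call with a gripper value outside its range is refused whole. The fingers move at their own pace and stop on an object; the grip force is fixed at half the most. Time passes only in rows, so rows that repeat a pose let the fingers close. It gives the time, the measured TCP pose, the force, the opening and the grip force at its end, in the units of the state.
- readout.state(): the state, without advancing time (a new reading comes with each control period).
- eyes.read_camera(name): name is "scene" or "top"; returns a dict with "img" (384x512x3 uint8, red, green, blue), "K" (3x3 intrinsics, pixels), "extrinsics" (4x4, takes a point from camera to world coordinates). Camera axes: x right, y up, looking along -z (the intrinsics and any distortion apply to the point x, -y, -z); pixel columns grow to the right and rows downward; lengths in mm; the calibration is good to about 2 mm. A picture is of the moment at which its call begins. There is no depth.
- env.job_done(): hands the job in; it is judged then, once.
Trained networks look in a picture, given as the dict that the camera call returned (one of the last four; its "shot" number tells which), for a name from the list of things; names that differ only in an ending like _2 or _b are one class to them, and where a whole thing is asked for, a point or a joint stands for the part that bears it (a point fixed in the world has none). Each returns a list of dicts, best first, with "score" (0 to 1); they miss things now and then, are a little off and sometimes report something else, mostly with a low value. They report only what shows in the picture. A call takes as long as a camera call. They do not tell look-alikes from the thing itself.
- eyes.cut_out(picture, name): "mask" (384x512 bool, what is visible of it) and "uv" ([column, row] in pixels, amid what is visible of it).
The state is a dict: "t": time; "joints": joint angles; "qvel": joint speeds; "tau": joint torques, N m; "eef_pos": TCP position; "tcp_rot": TCP orientation; "ft_force": force on the tool from outside, world axes, zero at the start; "moment": the same for the moment, N m; "opening": opening from 0.0 (shut) to 1.0 (fully open); "grip_force": force on a finger pad.
Only numpy, scipy, OpenCV 4.12 (cv2) and the standard library are available. Lean on these libraries where they do the work, as an engineer would, in place of code of your own. Each camera call takes 0.05 s, during which the arm holds its last target. There are 200 camera calls.

## Working session

There is one attempt and no reset: what is moved stays moved. The work goes in short steps, Python scripts to look and compute and a tool call to move; the robot and the scene stay as the last step left them, time stands still between calls to the robot, and variables do not carry over. Pictures are saved under pics/ and viewed, at most 10 in all, crops included, and the job is handed in when it is done.

Besides the shell and the picture viewer there is one more tool, called after "Emit:" as name([rows], argument=value, ...), one row to a line, values as JSON. move_arm: Moves the arm, as the interface text tells. Its arguments: {"type":"object","properties":{"plan":{"type":"array","items":{"type":"array"}}},"required":["plan"]}

```bash
mkdir -p pics; ls
python3 - <<'E'
from cell import readout, eyes, env
import cv2,numpy as np
print(readout.state())
for n in ("scene","top"):
    p=eyes.read_camera(n); print(n,p["K"].round(1).tolist(),p["extrinsics"].round(4).tolist(),[k for k in p])
    cv2.imwrite(f"pics/{n}0.png",cv2.resize(p["img"][:,:,::-1],(768,576),interpolation=cv2.INTER_CUBIC))
    for o in ("die_round","die_bars","die_lozenge","press","stop","mat","ejector","thread_cone","glue_bottle","tape_roll","rivet_cup"):
        r=eyes.cut_out(p,o); print(o,[(np.round(d["uv"]).tolist(),round(d["score"],2),int(d["mask"].sum())) for d in r])
E
```

```text
pics
{'t': 0.0, 'joints': array([-1.24162211e+00,  4.91567843e-01,  1.55947510e+00, -3.19932753e-05,
        1.09169679e+00, -1.05562679e-01]), 'qvel': array([ 0.00111769, -0.00262775, -0.00138135, -0.0004116 ,  0.00132008,
        0.00133453]), 'tau': array([-2.47808675e-03, -6.12649012e+01, -2.58180410e+01,  6.91357744e-02,
        4.82788298e-02, -9.25320910e-05]), 'eef_pos': array([ 263.18368014, -566.60274323,  214.04777276]), 'tcp_rot': array([-3.14044897e+00, -9.26475205e-05,  4.34751612e-01]), 'ft_force': array([-0.28168596, -0.36215827, -0.18339535]), 'moment': array([0.00782059, 0.03228762, 0.04815954]), 'grip_force': 0.0, 'opening': 0.999178649857466}
scene [[373.5, 0.0, 254.4], [0.0, 373.5, 199.1], [0.0, 0.0, 1.0]] [[-0.7847, -0.4651, 0.4099, 1062.3504], [0.6199, -0.5864, 0.5214, 831.8487], [-0.0021, 0.6632, 0.7484, 1049.8224], [0.0, 0.0, 0.0, 1.0]] ['img', 'K', 'extrinsics', 'shot']
die_round [([213.0, 162.0], 0.57, 234)]
die_bars [([379.0, 306.0], 0.87, 539), ([273.0, 232.0], 0.85, 330), ([302.0, 186.0], 0.77, 290)]
die_lozenge [([292.0, 246.0], 0.74, 390)]
press [([186
[... 486 characters left out ...]
53], [0.0126, 0.06, 0.9981, 1477.8172], [0.0, 0.0, 0.0, 1.0]] ['img', 'K', 'extrinsics', 'shot']
die_round [([334.0, 191.0], 0.57, 483), ([175.0, 260.0], 0.52, 672)]
die_bars [([216.0, 190.0], 0.95, 322), ([247.0, 270.0], 0.83, 420), ([89.0, 214.0], 0.71, 474), ([186.0, 195.0], 0.3, 434)]
die_lozenge [([184.0, 190.0], 0.84, 419)]
press [([416.0, 198.0], 0.69, 8133)]
stop [([360.0, 196.0], 0.69, 184), ([214.0, 191.0], 0.55, 389), ([416.0, 202.0], 0.39, 8005)]
mat [([219.0, 205.0], 0.95, 4919)]
ejector []
thread_cone [([194.0, 122.0], 0.67, 418)]
glue_bottle [([410.0, 258.0], 0.61, 421), ([217.0, 202.0], 0.55, 4877)]
tape_roll [([244.0, 119.0], 0.7, 410)]
rivet_cup [([360.0, 242.0], 0.8, 389)]
```

View pics/top0.png

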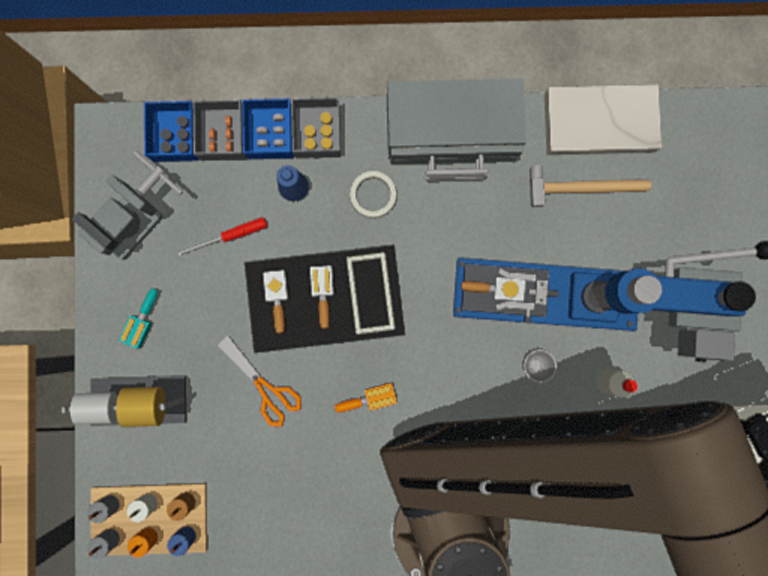

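View pics/scene0.png

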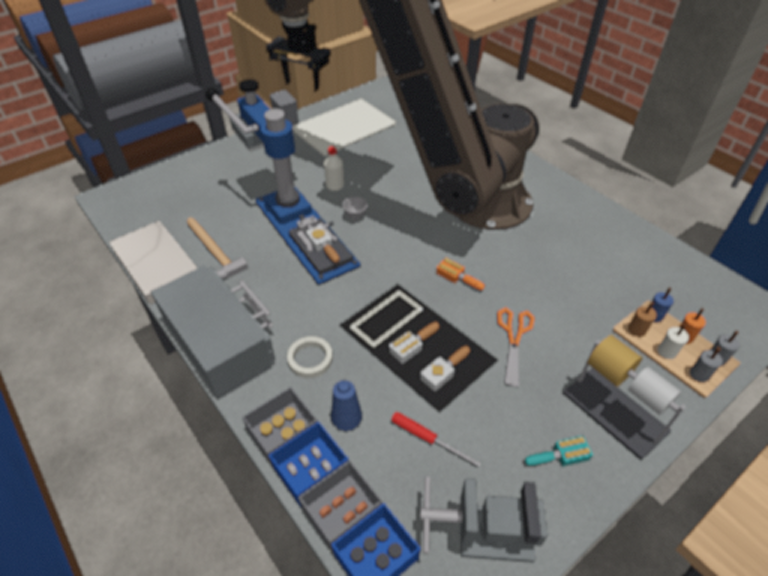

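In the top view (768 px wide), the mat holds the lozenge die at (276,295), the bars die at (321,290) and the empty outline at (371,293). The round die is in the press at (505,290), and its nose points right, which is about world −y. Look-alikes of the bars die: orange at (370,397) and turquoise at (140,320), both off the mat. The steel-and-wood die at (321,290) fits the description; I'll confirm it in an enlarged crop.

```bash
cat > h.py <<'E'
from cell import readout, eyes, env
import cv2,numpy as np
from scipy.optimize import minimize
def proj(p,X):
    X=np.atleast_2d(np.asarray(X,float)); E=p["extrinsics"]; c=(X-E[:3,3])@E[:3,:3]
    q=np.c_[c[:,0],-c[:,1],-c[:,2]]@p["K"].T; return q[:,:2]/q[:,2:]
def ray(p,uv):
    E=p["extrinsics"]; d=np.linalg.inv(p["K"])@[uv[0],uv[1],1]; return E[:3,3],E[:3,:3]@[d[0],-d[1],-d[2]]
def onz(p,uv,z):
    o,d=ray(p,uv); return o+d*(z-o[2])/d[2]
def tri(p,a,q,b):
    A=[];B=[]
    for o,d in (ray(p,a),ray(q,b)):
        d=d/np.linalg.norm(d); M=np.eye(3)-np.outer(d,d); A.append(M);B.append(M@o)
    x=np.linalg.solve(A[0]+A[1],B[0]+B[1]); return x,[np.linalg.norm(A[i]@x-B[i]) for i in (0,1)]
E
python3 - <<'E'
from h import *
P={n:eyes.read_camera(n) for n in ("top","scene")}
import pickle; pickle.dump(P,open("p0.pkl","wb"))
t,s=P["top"],P["scene"]
a=cv2.resize(t["img"][160:235,158:382],(784,262),interpolation=cv2.INTER_CUBIC)
b=cv2.resize(s["img"][125:275,165:345],(372,310),interpolation=cv2.INTER_CUBIC)
c=cv2.resize(s["img"][125:200,165:255],(372,310),interpolation=cv2.INTER_CUBIC)
cv2.imwrite("pics/crop.png",np.vstack([a,np.hstack([b,c,np.zeros((310,40,3),np.uint8)])])[:,:,::-1])
def brass(p,uv,r=14):
    h=cv2.cvtColor(p["img"],cv2.COLOR_RGB2HSV); m=(h[...,0]>17)&(h[...,0]<32)&(h[...,1]>90)&(h[...,2]>120)
    w=np.zeros_like(m);u,v=map(int,uv);w[v-r:v+r,u-r:u+r]=1;m&=w;y,x=np.nonzero(m);return np.array([x.mean(),y.mean()]),len(x)
for n,ut,us in (("round",(340,193),(213,158)),("bars",(214,186),(271,229)),("loz",(183,190),(291,247))):
    A,na=brass(t,ut);B,nb=brass(s,us);print(n,A.round(1),na,B.round(1),nb,[np.round(k,1) for k in tri(t,A,s,B)])
E
```

```text
round [339.9 192.3] 91 [211.8 155.5] 24 [array([ 514.5, -134.6,   68.8]), array([0.2, 0.2])]
bars [213.8 186.7] 78 [269.5 228.2] 26 [array([546.5, 260.2,  33.5]), array([1.1, 1.1])]
loz [182.8 189.9] 51 [291.4 246.1] 29 [array([538.1, 359.9,  33.4]), array([0.1, 0.1])]
```

View pics/crop.png

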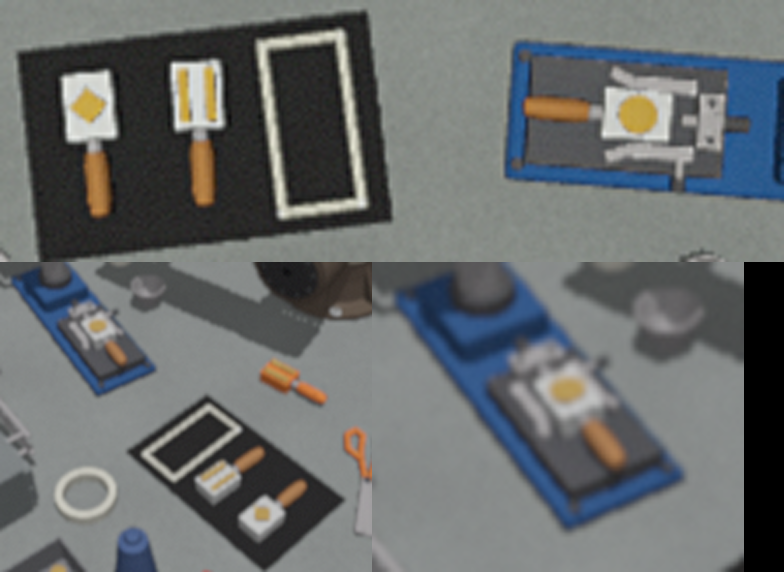

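The crop confirms it. The steel die with two brass bars is the middle one on the mat at (195,95), the lozenge is on its left and the outline on its right. The round die is in the press, clear of the stop. The triangulated tops are at 69 mm for the round die (70 expected) and 33.5 mm for the bars die (33 expected). Next I'll measure the angles, the outline and the stop.

Run:
```python
from h import *
import pickle; P=pickle.load(open("p0.pkl","rb")); t,s=P["top"],P["scene"]
def box(x0,x1,y0,y1,z0,z1): return np.array([[x,y,z] for x in(x0,x1) for y in(y0,y1) for z in(z0,z1)],float)
def sil(p,parts,xyz,yaw,sc=4):
    m=np.zeros((384*sc,512*sc),np.uint8);c,s_=np.cos(yaw),np.sin(yaw);R=np.array([[c,-s_,0],[s_,c,0],[0,0,1]])
    for b in parts:
        q=(proj(p,b@R.T+xyz)+.5)*sc; cv2.fillConvexPoly(m,cv2.convexHull(np.round(q).astype(np.int32)),1)
    return cv2.resize(m.astype(np.float32),(512,384),interpolation=cv2.INTER_AREA)
die=[box(-30,30,-22,22,0,26),box(-50,-30,-5,5,9,19),box(-102,-46,-10,10,4,24)]
top=[box(-30,30,-22,22,25,26),die[1],die[2]]
def hsv(p): return cv2.cvtColor(p["img"],cv2.COLOR_RGB2HSV).astype(int)
# dies: steel bright or orange/brass pixels in a window
def fit(p,win,z,x0,yaw0,noise=None):
    h=hsv(p);u0,u1,v0,v1=win;m=((h[...,2]>150)&(h[...,1]<60))|((h[...,0]<32)&(h[...,1]>70)&(h[...,2]>90))
    w=np.zeros(m.shape,bool);w[v0:v1,u0:u1]=1;m=(m&w).astype(np.float32)
    m=cv2.GaussianBlur(m,(0,0),.7)
    f=lambda a:np.sum((cv2.GaussianBlur(sil(p,top,[a[0],a[1],z],a[2]/50),(0,0),.7)-m)[w]**2)
    r=minimize(f,[*x0,yaw0*50],method="Nelder-Mead",options=dict(initial_simplex=np.array([*x0,yaw0*50])+np.array([[0,0,0],[8,0,0],[0,8,0],[0,0,8]])));return r.x[:2].round(1),(r.x[2]/50).round(3),round(r.fun,1),round(m.sum(),1)
print("bars",fit(t,(203,226,172,224),3,(546,260),0))
print("loz",fit(t,(172,196,176,226),3,(538,360),0))
print("round(noisy,rails)",fit(t,(305,354,184,201),40,(514,-134),-1.6))
# two-view handles
def cen(p,win,lo,hi,smin,vmin=60):
    h=hsv(p);u0,u1,v0,v1=win;m=(h[...,0]>=lo)&(h[...,0]<hi)&(h[...,1]>smin)&(h[...,2]>vmin);w=np.zeros(m.shape,bool);w[v0:v1,u0:u1]=1;y,x=np.nonzero(m&w);return np.array([x.mean(),y.mean()]),len(x)
b=cen(t,(327,354,184,202),17,32,90,120);hd=cen(t,(304,330,184,200),5,17,100)
B=onz(t,b[0],70);H=onz(t,hd[0],40+22);print("round med",B.round(1),"handle",H.round(1),hd[1],"yaw",np.arctan2(*(B-H)[1::-1]).round(3))
# tape outline
for n,p,win in (("top",t,(226,270,162,226)),("scene",s,(225,290,190,235))):
    h=hsv(p);u0,u1,v0,v1=win;m=((h[...,2]>140)&(h[...,1]<70)).astype(np.uint8);w=np.zeros_like(m);w[v0:v1,u0:u1]=1;m&=w
    k,l,st,ce=cv2.connectedComponentsWithStats(m);i=1+np.argmax(st[1:,4]);y,x=np.nonzero(l==i)
    W=np.array([onz(p,(a,c),3)[:2] for a,c in zip(x,y)],np.float32);print(n,"tape",cv2.minAreaRect(W),W.mean(0),st[i])
    print(" uvbox",cv2.minAreaRect(np.c_[x,y].astype(np.float32)))
# press: bed dark + blue
h=hsv(t);m=((h[...,0]>100)&(h[...,0]<118)&(h[...,1]>130)).astype(np.uint8);w=np.zeros_like(m);w[165:222,300:378]=1;m&=w
up=[];lo=[]
for u in range(312,374):
    v=np.nonzero(m[:,u])[0]
    if len(v): up.append((u,v.min()));lo.append((u,v.max()))
for e in (up,lo):
    W=np.array([onz(t,q,20)[:2] for q in e]);k=np.polyfit(W[:,1],W[:,0],1);r=W[:,0]-np.polyval(k,W[:,1]);g=abs(r)<4;k=np.polyfit(W[g,1],W[g,0],1);print("press edge slope dx/dy",k.round(4),"yaw",round(-np.pi/2+(-0)+ -np.arctan(k[0])*1,4),g.sum(),abs(r[g]).mean().round(2))
for pn,p in P.items():
    for d in eyes.cut_out(p,"stop")[:1] if 0 else []: pass
```

```text
bars (array([546.7, 261.3]), np.float64(0.03), np.float64(8.4), np.float32(371.0))
loz (array([538.9, 361. ]), np.float64(0.071), np.float64(11.5), np.float32(377.0))
round(noisy,rails) (array([ 516.3, -134.8]), np.float64(-1.648), np.float64(24.8), np.float32(431.0))
round med [ 514.6 -134.5   70. ] handle [521.7 -63.6  62. ] 113 yaw -1.67
top tape ((517.6366577148438, 157.03521728515625), (167.51504516601562, 82.80545043945312), 5.611182689666748) [515.86646 156.94014] [231 169  32  54 378]
 uvbox ((246.5846405029297, 195.1769256591797), (51.35037612915039, 25.427120208740234), 82.87498474121094)
scene tape ((556.2858276367188, 63.14845275878906), (118.76548767089844, 64.84379577636719), 54.68259811401367) [556.93945   51.960022] [225 190  18  25 308]
 uvbox ((233.5, 202.0), (24.0, 17.0), 90.0)
press edge slope dx/dy [1.078000e-01 5.892374e+02] yaw -1.6782 62 0.81
press edge slope dx/dy [2.860000e-02 4.609731e+02] yaw -1.5994 11 1.04
```

```bash
cat >> h.py <<'E'
def chain(*W,start=None):
    s=readout.state(); p=np.array(s["eef_pos"]);y=s["tcp_rot"][2]
    print("t",round(s["t"],2),"tcp",p.round(1),"rot",np.round(s["tcp_rot"],3),"F",np.round(s["ft_force"],1),"open",round(s["opening"]*95,1),"grip",round(s["grip_force"],1))
    if start is not None: p=np.array(start[:3],float);y=start[3]
    for w in W:
        d=np.array(w[:3])-p;c,n=np.cos(y),np.sin(y)
        print("->",w,"az",round(np.degrees(y-w[3]),1),"shift",np.round([(c*d[0]+n*d[1])/1e3,(n*d[0]-c*d[1])/1e3,-d[2]/1e3],4).tolist(),"rows",round(np.linalg.norm(d)/62.5,1))
        p=np.array(w[:3],float);y=w[3]
E
python3 - <<'E'
from h import *
chain((330,-330,400,.90),(405,-110,400,1.48),(516,-127,150,1.48),(516,-127,51,1.48))
import pickle; P=pickle.load(open("p0.pkl","rb")); p=P["scene"]
h=cv2.cvtColor(p["img"],cv2.COLOR_RGB2HSV).astype(int);m=((h[...,2]>140)&(h[...,1]<70)).astype(np.uint8);m[:,:232]=0;m[:,284:]=0;m[:190]=0;m[234:]=0
k,l,st,ce=cv2.connectedComponentsWithStats(m);i=1+np.argmax(st[1:,4]);y,x=np.nonzero(l==i)
W=np.array([onz(p,(a,c),3)[:2] for a,c in zip(x,y)],np.float32);print(cv2.minAreaRect(W),W.mean(0),st[i])
print(tri(P["top"],(246.6,195.2),p,cv2.minAreaRect(np.c_[x,y].astype(np.float32))[0]))
E
```

```text
t 1.3 tcp [ 263.3 -566.9  214.7] rot [3.141 0.    0.435] F [-0.4 -0.2 -0.2] open 95.0 grip 0.0
-> (330, -330, 400, 0.9) az -26.7 shift [0.1603, -0.1867, -0.1853] rows 4.9
-> (405, -110, 400, 1.48) az -33.2 shift [0.219, -0.078, -0.0] rows 3.7
-> (516, -127, 150, 1.48) az 0.0 shift [-0.0069, 0.1121, 0.25] rows 4.4
-> (516, -127, 51, 1.48) az 0.0 shift [0.0, 0.0, 0.099] rows 1.6
((517.0435791015625, 156.40191650390625), (168.9030303955078, 85.23055267333984), 5.586376667022705) [519.2845  157.83997] [234 194  47  37 291]
(array([517.5446482 , 156.69061394,   2.75671944]), [np.float64(0.38444075093857205), np.float64(0.38444075093868646)])
```

The outline centre agrees in both views: (517,157), z 2.8, yaw about 0.098. I'll start moving.

Emit:
move_arm([
  [[0, 0, -6], [0.032, -0.037, -0.037], 1],
  [[0, 0, -12], [0.064, -0.075, -0.074], 1],
  [[0, 0, -18], [0.096, -0.112, -0.111], 1],
  [[0, 0, -24], [0.128, -0.149, -0.148], 1],
  [[0, 0, -26.7], [0.1603, -0.1867, -0.1853], 1],
])

```text
t: 1.92
eef_pos: [330.1, -328.3, 401.3]
tcp_rot: [3.141, 0.0, 0.903]
ft_force: [0.7, 0.1, 1.1]
opening: 0.998
grip_force: 0.0
```

Emit:
move_arm([
  [[0, 0, -8], [0.055, -0.0195, 0], 1],
  [[0, 0, -16], [0.11, -0.039, 0], 1],
  [[0, 0, -25], [0.164, -0.058, 0], 1],
  [[0, 0, -33.2], [0.219, -0.078, 0], 1],
  [[0, 0, -33.2], [0.219, -0.078, 0], 1],
])

```text
t: 2.55
eef_pos: [405.4, -106.7, 400.2]
tcp_rot: [3.141, -0.0, 1.487]
ft_force: [-0.1, -0.1, -0.3]
opening: 0.997
grip_force: 0.0
```

Emit:
move_arm([
  [[0, 0, 0], [-0.0015, 0.025, 0.055], 1],
  [[0, 0, 0], [-0.003, 0.05, 0.11], 1],
  [[0, 0, 0], [-0.005, 0.075, 0.165], 1],
  [[0, 0, 0], [-0.006, 0.1, 0.22], 1],
  [[0, 0, 0], [-0.0069, 0.1121, 0.25], 1],
])

```text
t: 3.18
eef_pos: [515.8, -127.9, 147.0]
tcp_rot: [-3.139, -0.001, 1.478]
ft_force: [0.1, -0.2, 0.8]
opening: 0.999
grip_force: 0.0
```

Run:
```python
from h import *
chain((516,-127,51,1.48))
p=eyes.read_camera("scene")
cv2.imwrite("pics/s1.png",cv2.resize(p["img"][80:230,120:320,::-1],(800,600),interpolation=cv2.INTER_CUBIC))
```

```text
t 3.17 tcp [ 515.8 -127.9  147. ] rot [-3.139e+00 -1.000e-03  1.478e+00] F [ 0.1 -0.2  0.8] open 94.9 grip 0.0
-> (516, -127, 51, 1.48) az -0.1 shift [0.0009, 0.0001, 0.096] rows 1.5
```

View pics/s1.png

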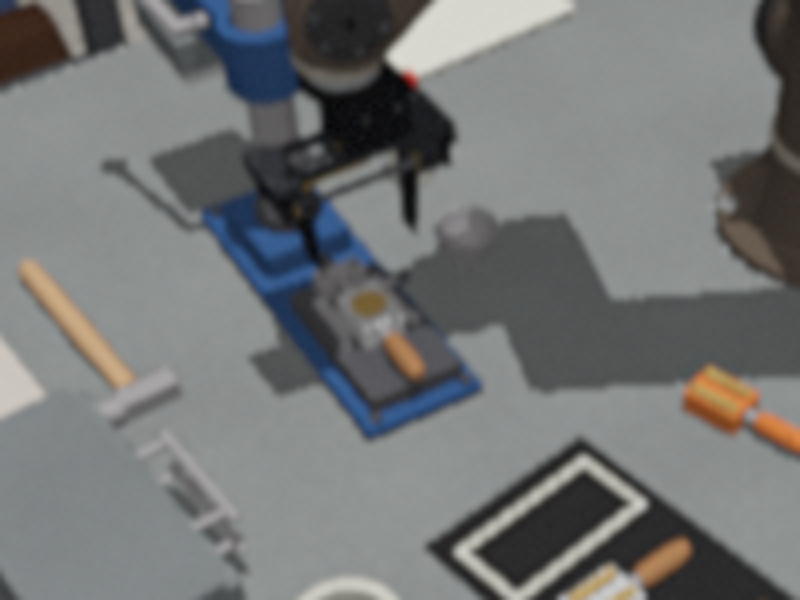

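The open gripper hangs straight above the round die, with a finger on each side and clear of the rails.

Emit:
move_arm([
  [[0, 0, 0], [0, 0, 0.04], 1],
  [[0, 0, 0], [0, 0, 0.075], 1],
  [[0, 0, 0], [0, 0, 0.09], 1],
  [[0, 0, 0], [0, 0, 0.098], 1],
  [[0, 0, 0], [0, 0, 0.098], 1],
])

```text
t: 3.85
eef_pos: [516.1, -127.3, 52.5]
tcp_rot: [3.141, 0.0, 1.48]
ft_force: [-0.2, -0.2, 0.2]
opening: 1.0
grip_force: 0.0
```

Emit:
move_arm([
  [[0, 0, 0], [0, 0, 0], -1],
  [[0, 0, 0], [0, 0, 0], -1],
  [[0, 0, 0], [0, 0, 0], -1],
  [[0, 0, 0], [0, 0, 0], -1],
  [[0, 0, 0], [0, 0, 0], -1],
])

```text
t: 4.47
eef_pos: [515.9, -126.9, 52.0]
tcp_rot: [3.141, 0.0, 1.48]
ft_force: [-0.5, 0.2, -0.5]
opening: 0.532
grip_force: 0.0
```

Emit:
move_arm([
  [[0, 0, 0], [0, 0, 0], -1],
  [[0, 0, 0], [0, 0, 0], -1],
  [[0, 0, 0], [0, 0, 0], -1],
  [[0, 0, 0], [0, 0, 0], -1],
])

```text
t: 4.97
eef_pos: [515.2, -126.7, 51.9]
tcp_rot: [-3.14, -0.0, 1.48]
ft_force: [-5.4, 1.4, 3.8]
opening: 0.459
grip_force: 29.9
```

Emit:
move_arm([
  [[0, 0, 0], [0, 0, -0.01], -1],
  [[0, 0, 0], [0, 0, -0.025], -1],
  [[0, 0, 0], [0, 0, -0.05], -1],
  [[0, 0, 0], [0, 0, -0.08], -1],
  [[0, 0, 0], [0, 0, -0.08], -1],
])

```text
t: 5.6
eef_pos: [517.2, -127.3, 134.4]
tcp_rot: [3.136, 0.002, 1.48]
ft_force: [-0.5, 0.3, -3.4]
opening: 0.463
grip_force: 29.9
```

Run:
```python
from h import *
chain(start=None)
p=eyes.read_camera("scene"); t=eyes.read_camera("top")
import pickle; pickle.dump(dict(top=t,scene=p),open("p1.pkl","wb"))
a=cv2.resize(p["img"][100:200,160:290],(780,600),interpolation=cv2.INTER_CUBIC)
cv2.imwrite("pics/s2.png",a[:,:,::-1])
for d in eyes.cut_out(p,"die_round")[:2]: print(d["uv"],d["score"])
```

```text
t 5.6 tcp [ 517.2 -127.3  134.4] rot [3.136e+00 2.000e-03 1.480e+00] F [-0.5  0.3 -3.4] open 44.0 grip 29.9
[212.2, 147.2] 0.55
```

View pics/s2.png

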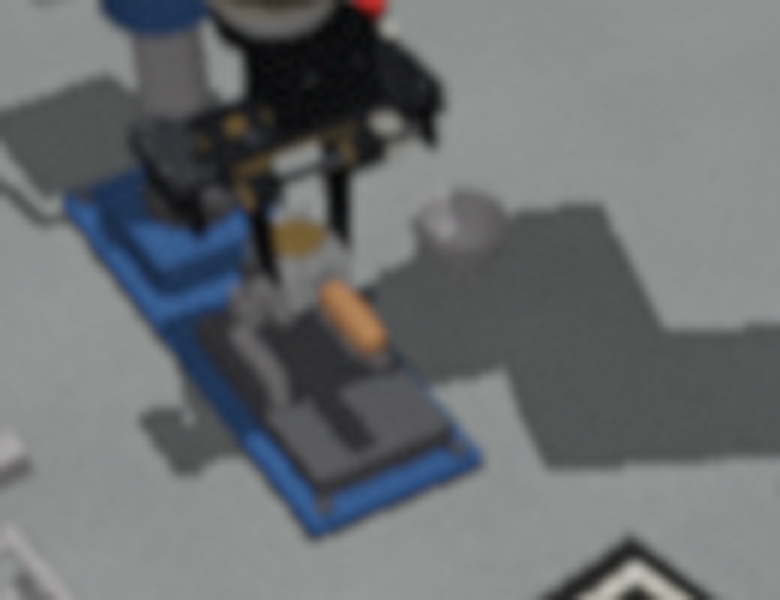

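The round die is held level between the fingers, with the bed and rails showing empty beneath it. Next I carry it to the outline.

Run:
```python
from h import *
chain((545.2,159.5,100,3.24),start=(516,-127,132,1.48))
chain((545.2,159.5,18,3.24),start=(545.2,159.5,100,3.24))
```

```text
t 5.75 tcp [ 515.6 -126.8  131.4] rot [-3.141 -0.     1.48 ] F [-0.1 -0.4 -4.1] open 44.0 grip 29.9
-> (545.2, 159.5, 100, 3.24) az -100.8 shift [0.288, 0.0031, 0.032] rows 4.6
t 5.75 tcp [ 515.6 -126.8  131.4] rot [-3.141 -0.     1.48 ] F [-0.1 -0.4 -4.1] open 44.0 grip 29.9
-> (545.2, 159.5, 18, 3.24) az 0.0 shift [-0.0, 0.0, 0.082] rows 1.3
```

Emit:
move_arm([
  [[0, 0, -10], [0.029, 0, 0], -1],
  [[0, 0, -20], [0.058, 0, 0], -1],
  [[0, 0, -30], [0.087, 0, 0], -1],
  [[0, 0, -40], [0.115, 0, 0], -1],
  [[0, 0, -50], [0.144, 0, 0], -1],
])

```text
t: 6.38
eef_pos: [528.5, 17.4, 130.7]
tcp_rot: [-3.14, -0.001, 2.359]
ft_force: [0.6, -0.2, -2.9]
opening: 0.46
grip_force: 29.9
```

Emit:
move_arm([
  [[0, 0, -10.2], [0.02, 0.025, 0.004], -1],
  [[0, 0, -20.4], [0.04, 0.05, 0.01], -1],
  [[0, 0, -30.6], [0.06, 0.075, 0.018], -1],
  [[0, 0, -40.8], [0.08, 0.1, 0.026], -1],
  [[0, 0, -50.8], [0.0902, 0.1123, 0.032], -1],
])

```text
t: 7.0
eef_pos: [544.5, 161.0, 98.2]
tcp_rot: [-3.141, -0.002, -3.037]
ft_force: [-0.3, 0.3, -2.3]
opening: 0.465
grip_force: 29.9
```

Emit:
move_arm([
  [[0, 0, 0], [0, 0, 0], -1],
  [[0, 0, 0], [0, 0, 0.03], -1],
  [[0, 0, 0], [0, 0, 0.055], -1],
  [[0, 0, 0], [0, 0, 0.07], -1],
  [[0, 0, 0], [0, 0, 0.07], -1],
])

```text
t: 7.62
eef_pos: [544.7, 159.1, 29.1]
tcp_rot: [-3.141, -0.002, -3.046]
ft_force: [0.4, -1.2, -2.8]
opening: 0.461
grip_force: 29.9
```

Run:
```python
from h import *
p=eyes.read_camera("scene")
chain((545.2,159.5,15.5,3.24-2*np.pi))
cv2.imwrite("pics/s3.png",cv2.resize(p["img"][150:270,200:360,::-1],(800,600),interpolation=cv2.INTER_CUBIC))
```

```text
t 7.67 tcp [545.1 159.2  29.9] rot [-3.141 -0.    -3.045] F [ 0.1  0.7 -3. ] open 43.9 grip 29.9
-> (545.2, 159.5, 15.5, -3.043185307179586) az -0.1 shift [-0.0001, 0.0002, 0.0144] rows 0.2
```

View pics/s3.png

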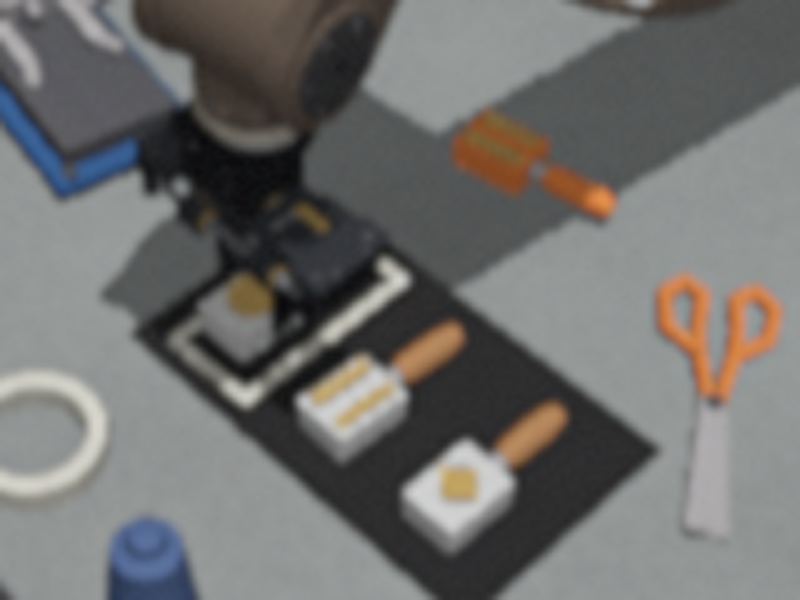

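The round die hangs level inside the taped outline at (240,310), and the two neighbours are untouched. I'll lower it gently and release.

Emit:
move_arm([
  [[0, 0, 0], [0, 0, 0.005], -1],
  [[0, 0, 0], [0, 0, 0.01], -1],
  [[0, 0, 0], [0, 0, 0.013], -1],
  [[0, 0, 0], [0, 0, 0.0145], -1],
  [[0, 0, 0], [0, 0, 0.0145], -1],
])

```text
t: 8.3
eef_pos: [545.0, 159.6, 15.4]
tcp_rot: [-3.142, -0.0, -3.044]
ft_force: [0.8, 0.8, -3.0]
opening: 0.46
grip_force: 29.9
```

Emit:
move_arm([
  [[0, 0, 0], [0, 0, 0.0005], 0],
  [[0, 0, 0], [0, 0, 0.0005], 0.4],
  [[0, 0, 0], [0, 0, 0.0005], 0.4],
  [[0, 0, 0], [0, 0, 0.0005], 0.4],
  [[0, 0, 0], [0, 0, 0.0005], 0.4],
])

```text
t: 8.93
eef_pos: [545.0, 159.6, 15.0]
tcp_rot: [-3.142, 0.0, -3.044]
ft_force: [0.2, 0.2, -0.1]
opening: 0.698
grip_force: 0.0
```

Run:
```python
from h import *
chain((545.2,159.5,110,3.24-2*np.pi))
```

```text
t 8.93 tcp [545.  159.6  15. ] rot [-3.142  0.    -3.044] F [ 0.2  0.2 -0.1] open 66.3 grip 0.0
-> (545.2, 159.5, 110, -3.043185307179586) az -0.0 shift [-0.0001, -0.0001, -0.095] rows 1.5
```

Emit:
move_arm([
  [[0, 0, 0], [0, 0, -0.03], 0.6],
  [[0, 0, 0], [0, 0, -0.085], 1],
  [[0, 0, 4], [0.005, 0.04, -0.095], 1],
  [[0, 0, 4], [0.0005, 0.1025, -0.095], 1],
  [[0, 0, 4], [0.0005, 0.1025, -0.095], 1],
])

```text
t: 9.55
eef_pos: [534.0, 264.8, 110.1]
tcp_rot: [3.141, 0.001, -3.11]
ft_force: [-0.5, -0.4, 0.2]
opening: 0.999
grip_force: 0.0
```

Run:
```python
from h import *
import pickle
chain((534.7,261,60,3.17-2*np.pi),(534.7,261,15,3.17-2*np.pi))
t=eyes.read_camera("top"); p=eyes.read_camera("scene"); pickle.dump(dict(top=t,scene=p),open("p2.pkl","wb"))
a=cv2.resize(t["img"][160:235,160:385],(792,264),interpolation=cv2.INTER_CUBIC)
b=cv2.resize(p["img"][125:275,165:345],(396,330),interpolation=cv2.INTER_CUBIC)
c=cv2.resize(p["img"][125:200,165:255],(396,330),interpolation=cv2.INTER_CUBIC)
cv2.imwrite("pics/s4.png",np.vstack([a,np.hstack([b,c])])[:,:,::-1])
for q in (t,p):
    for o in ("die_round","stop"):
        for d in eyes.cut_out(q,o)[:3]: print(o,np.round(d["uv"],1),round(d["score"],2),d["mask"].sum())
```

```text
t 9.55 tcp [534.  264.8 110.1] rot [ 3.141e+00  1.000e-03 -3.110e+00] F [-0.5 -0.4  0.2] open 94.9 grip 0.0
-> (534.7, 261, 60, -3.1131853071795863) az 0.2 shift [-0.0006, -0.0039, 0.0501] rows 0.8
-> (534.7, 261, 15, -3.1131853071795863) az 0.0 shift [-0.0, 0.0, 0.045] rows 0.7
die_round [247.  188.3] 0.81 396
die_round [409.9 194.7] 0.39 8671
stop [359.8 196.3] 0.6 144
die_round [251.2 213.1] 0.55 276
die_round [201.8 147.5] 0.32 51
```

View pics/s4.png

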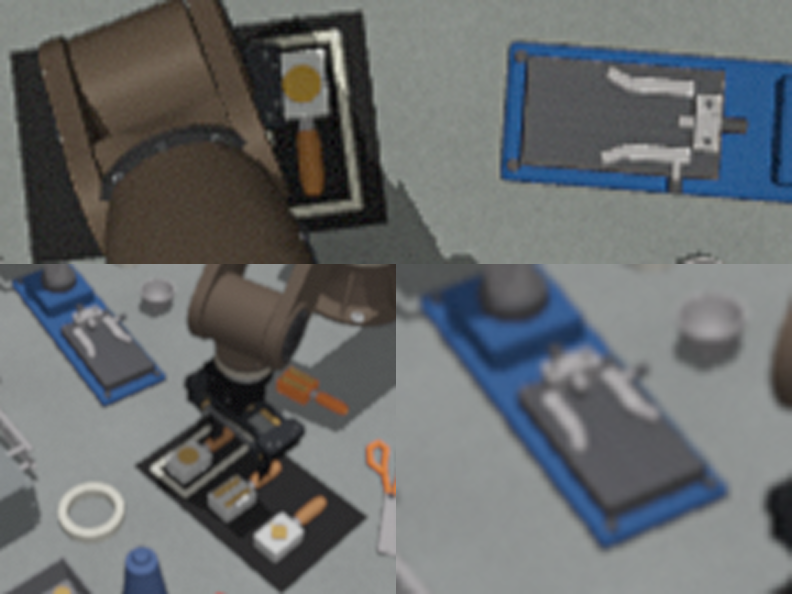

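The round die stands released inside the outline (top crop (302,110)), and the press bed is empty with rails and stop fully visible. I'll fit the press pose from both views.

```bash
cat > fit.py <<'E'
from h import *
import pickle; P=pickle.load(open("p2.pkl","rb"))
def pr(poly,z0,z1): return np.array([[x,y,z] for x,y in poly for z in(z0,z1)],float)
def parts(xs):
    r=[]
    for s in(1,-1):
        r+=[pr([(-56,24*s),(0,24*s),(0,37*s),(-56,37*s)],40,48),pr([(-56,24*s),(-80,35*s),(-80,48*s),(-56,37*s)],40,48)]
    r+=[pr([(0,-25),(22,-25),(22,25),(0,25)],40,62),pr([(-14,-6),(0,-6),(0,6),(-14,6)],45,57),pr([(xs-4,-66),(xs+4,-66),(xs+4,-37),(xs-4,-37)],41,49)]
    return r
def sil(p,ps,x,y,yaw,sc=4):
    m=np.zeros((384*sc,512*sc),np.uint8);c,s=np.cos(yaw),np.sin(yaw);R=np.array([[c,-s,0],[s,c,0],[0,0,1]])
    for b in ps: cv2.fillConvexPoly(m,cv2.convexHull(np.round((proj(p,b@R.T+[x,y,0])+.5)*sc).astype(np.int32)),1)
    return cv2.GaussianBlur(cv2.resize(m.astype(np.float32),(512,384),interpolation=cv2.INTER_AREA),(0,0),.7)
obs={}
for n,win,lo in (("top",(326,366,176,212),140),("scene",(188,216,138,166),120)):
    h=cv2.cvtColor(P[n]["img"],cv2.COLOR_RGB2HSV).astype(int);w=np.zeros(h.shape[:2],bool);u0,u1,v0,v1=win;w[v0:v1,u0:u1]=1
    m=((h[...,2]>lo)&(h[...,1]<60)&w).astype(np.float32);obs[n]=(cv2.GaussianBlur(m,(0,0),.7),w)
def run(names):
    def f(a): return sum(np.sum((sil(P[n],parts(a[3]),a[0],a[1],a[2]/50)-obs[n][0])[obs[n][1]]**2) for n in names)
    x0=np.array([511,-187,-1.66*50,-18.]);best=None
    for d in (6,-6): 
        r=minimize(f,x0,method="Nelder-Mead",options=dict(initial_simplex=x0+d*np.vstack([np.zeros(4),np.eye(4)])))
        if best is None or r.fun<best.fun: best=r
    print(names,best.x[:2].round(1),round(best.x[2]/50,4),best.x[3].round(1),round(best.fun,1),[obs[n][0].sum().round() for n in names])
run(["top"]);run(["scene"]);run(["top","scene"])
# bed long edges (dark vs blue) in top view, z=40
t=P["top"];h=cv2.cvtColor(t["img"],cv2.COLOR_RGB2HSV).astype(int)
blue=(h[...,0]>100)&(h[...,0]<120)&(h[...,1]>110)
for nm,rng,side in (("far edge",range(314,364),0),("near edge",range(312,348),1)):
    pts=[]
    for u in rng:
        v=np.nonzero(blue[168:222,u])[0]+168
        v=v[v<192] if side==0 else v[v>198]
        if len(v): pts.append((u,v.max()+.5 if side==0 else v.min()-.5)); 
    out=[onz(t,q,40)[:2] for q in pts];out=np.array(out);k=np.polyfit(out[:,1],out[:,0],1)
    for _ in range(3):
        r=out[:,0]-np.polyval(k,out[:,1]);g=abs(r)<2.5;k=np.polyfit(out[g,1],out[g,0],1)
    print(nm,"yaw",round(-np.pi/2-np.arctan(k[0]),4),"x at y=-150",np.polyval(k,-150).round(1),g.sum())
E
python3 fit.py
```

```text
['top'] [ 509.4 -191.1] -1.67 -11.8 44.3 [np.float32(291.0)]
['scene'] [ 505.2 -195.9] -1.6879 -11.3 51.8 [np.float32(197.0)]
['top', 'scene'] [ 508.5 -191.6] -1.6761 -11.3 106.9 [np.float32(291.0), np.float32(197.0)]
far edge yaw -1.6784 x at y=-150 562.5 50
near edge yaw -1.6817 x at y=-150 461.6 36
```

Emit:
move_arm([
  [[0, 0, 0], [0, 0, 0.04], 1],
  [[0, 0, 0], [0, 0, 0.07], 1],
  [[0, 0, 0], [0, 0, 0.085], 1],
  [[0, 0, 0], [0, 0, 0.095], 1],
  [[0, 0, 0], [0, 0, 0.095], 1],
])

```text
t: 10.48
eef_pos: [534.6, 261.4, 14.9]
tcp_rot: [-3.141, -0.0, -3.114]
ft_force: [-0.5, 0.1, -0.3]
opening: 0.999
grip_force: 0.0
```

Emit:
move_arm([
  [[0, 0, 0], [0, 0, 0], -1],
  [[0, 0, 0], [0, 0, 0], -1],
  [[0, 0, 0], [0, 0, 0], -1],
  [[0, 0, 0], [0, 0, 0], -1],
  [[0, 0, 0], [0, 0, 0], -1],
])

```text
t: 11.1
eef_pos: [534.5, 261.6, 15.0]
tcp_rot: [-3.142, 0.0, -3.113]
ft_force: [0.3, -0.6, 0.7]
opening: 0.532
grip_force: 0.0
```

Emit:
move_arm([
  [[0, 0, 0], [0, 0, 0], -1],
  [[0, 0, 0], [0, 0, 0], -1],
  [[0, 0, 0], [0, 0, 0], -1],
  [[0, 0, 0], [0, 0, 0], -1],
  [[0, 0, 0], [0, 0, 0], -1],
])

```text
t: 11.72
eef_pos: [534.5, 261.6, 14.9]
tcp_rot: [-3.141, -0.0, -3.113]
ft_force: [1.0, -0.7, 1.0]
opening: 0.459
grip_force: 30.0
```

Run:
```python
from h import *
y=3.17-2*np.pi
# press axis: grip at die x=-12; die nose 42mm ahead of tcp; nose at press x=-50 -> tcp x=-92
u=np.array([np.cos(-1.677),np.sin(-1.677)]); S=np.array([508.7,-191.])
q=S-92*u; print("tcp pre",q, "tcp home",S-42*u)
Y=-1.677+np.pi
chain((534.7,261,115,y),(*q,115,Y-0)) 
s=readout.state()
```

```text
tcp pre [518.45238057 -99.51835663] tcp home [ 513.15217374 -149.23664107]
t 11.72 tcp [534.5 261.6  14.9] rot [-3.141 -0.    -3.113] F [ 1.  -0.7  1. ] open 43.6 grip 30.0
-> (534.7, 261, 115, -3.1131853071795863) az -0.0 shift [-0.0002, -0.0006, -0.1001] rows 1.6
-> (np.float64(518.4523805733136), np.float64(-99.51835663285635), 115, 1.464592653589793) az -262.3 shift [0.0265, -0.3599, -0.0] rows 5.8
```

Emit:
move_arm([
  [[0, 0, 0], [0, 0, -0.035], -1],
  [[0, 0, 0], [0, 0, -0.09], -1],
  [[0, 0, 9.77], [0.0027, -0.036, -0.1], -1],
  [[0, 0, 19.54], [0.0053, -0.072, -0.1], -1],
  [[0, 0, 29.3], [0.008, -0.108, -0.1], -1],
])

```text
t: 12.35
eef_pos: [529.2, 152.4, 114.8]
tcp_rot: [-3.141, -0.0, 2.653]
ft_force: [-0.2, 0.6, -2.5]
opening: 0.46
grip_force: 30.0
```

Emit:
move_arm([
  [[0, 0, 9.77], [-0.0153, -0.0327, 0], -1],
  [[0, 0, 19.54], [-0.0306, -0.0654, 0], -1],
  [[0, 0, 29.3], [-0.046, -0.098, 0], -1],
  [[0, 0, 39.1], [-0.0613, -0.1307, 0], -1],
  [[0, 0, 48.85], [-0.0766, -0.1634, 0], -1],
])

```text
t: 12.98
eef_pos: [521.1, -28.0, 114.7]
tcp_rot: [-3.141, -0.0, 1.8]
ft_force: [-0.2, -0.3, -3.8]
opening: 0.458
grip_force: 30.0
```

Emit:
move_arm([
  [[0, 0, 9.8], [-0.035, -0.01, 0], -1],
  [[0, 0, 19.55], [-0.0693, -0.02, 0], -1],
  [[0, 0, 19.55], [-0.0693, -0.02, 0], -1],
  [[0, 0, 19.55], [-0.0693, -0.02, 0], -1],
])

```text
t: 13.48
eef_pos: [517.9, -98.6, 114.7]
tcp_rot: [-3.141, -0.0, 1.466]
ft_force: [0.2, -0.4, -2.4]
opening: 0.46
grip_force: 30.0
```

```bash
cat > look.py <<'E'
import sys; from h import *
import pickle
t=eyes.read_camera("top"); p=eyes.read_camera("scene"); pickle.dump(dict(top=t,scene=p),open(sys.argv[1]+".pkl","wb"))
a=cv2.resize(t["img"][165:225,300:380],(400,300),interpolation=cv2.INTER_CUBIC)
b=cv2.resize(p["img"][115:190,175:275],(800,600),interpolation=cv2.INTER_CUBIC)
b[:300,400:]=a
cv2.imwrite(f"pics/{sys.argv[1]}.png",b[:,:,::-1])
E
python3 look.py s5; python3 -c "
from h import *
chain((518.5,-99.5,56,1.4646))"
```

```text
t 13.57 tcp [518.  -98.1 114.8] rot [-3.141 -0.     1.467] F [-0.3  0.2 -3.8] open 43.4 grip 30.0
-> (518.5, -99.5, 56, 1.4646) az 0.1 shift [-0.0013, 0.0006, 0.0588] rows 0.9
```

View pics/s5.png

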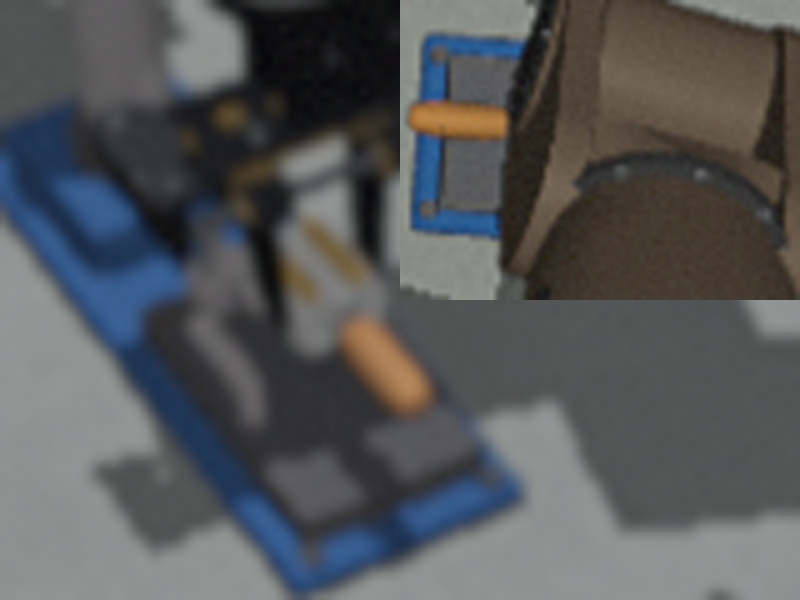

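The bars die is held level and aligned above the bed, handle toward the open end. I'll back off 19 mm so it comes down in the flare, then lower it.

Emit:
move_arm([
  [[0, 0, 0.1], [0.0187, 0.0005, 0], -1],
  [[0, 0, 0.1], [0.0187, 0.0005, 0.03], -1],
  [[0, 0, 0.1], [0.0187, 0.0005, 0.05], -1],
  [[0, 0, 0.1], [0.0187, 0.0005, 0.058], -1],
  [[0, 0, 0.1], [0.0187, 0.0005, 0.059], -1],
])

```text
t: 14.2
eef_pos: [520.7, -79.7, 55.8]
tcp_rot: [-3.141, -0.0, 1.464]
ft_force: [0.1, -0.8, -2.4]
opening: 0.46
grip_force: 30.0
```

Emit:
move_arm([
  [[0, 0, 0], [0, 0, 0.001], -1],
  [[0, 0, 0], [0, 0, 0.002], -1],
  [[0, 0, 0], [0, 0, 0.003], -1],
  [[0, 0, 0], [0, 0, 0.0035], -1],
  [[0, 0, 0], [0, 0, 0.0035], -1],
])

```text
t: 14.82
eef_pos: [520.6, -80.4, 52.4]
tcp_rot: [3.142, 0.0, 1.463]
ft_force: [-0.8, 0.8, -3.5]
opening: 0.46
grip_force: 30.0
```

```bash
python3 -c "
from h import *
chain((520.4,-79.6,52,1.4646),(514,-141,52,1.4646))"
```

```text
t 14.82 tcp [520.6 -80.4  52.4] rot [3.142 0.    1.463] F [-0.8  0.8 -3.5] open 43.7 grip 30.0
-> (520.4, -79.6, 52, 1.4646) az -0.1 shift [0.0008, -0.0003, 0.0004] rows 0.0
-> (514, -141, 52, 1.4646) az 0.0 shift [-0.0617, 0.0001, -0.0] rows 1.0
```

Emit:
move_arm([
  [[0, 0, 0], [-0.01, 0, 0.0005], -1],
  [[0, 0, 0], [-0.02, 0, 0.0005], -1],
  [[0, 0, 0], [-0.03, 0, 0.0005], -1],
  [[0, 0, 0], [-0.04, 0, 0.0005], -1],
  [[0, 0, 0], [-0.045, 0, 0.0005], -1],
])

```text
t: 15.45
eef_pos: [515.3, -125.7, 51.9]
tcp_rot: [-3.141, -0.0, 1.462]
ft_force: [-3.2, 4.0, 0.5]
opening: 0.463
grip_force: 30.0
```

Emit:
move_arm([
  [[0, 0, 0], [-0.003, 0, 0], -1],
  [[0, 0, 0], [-0.006, 0, 0], -1],
  [[0, 0, 0], [-0.009, 0, 0], -1],
  [[0, 0, 0], [-0.012, 0, 0], -1],
  [[0, 0, 0], [-0.012, 0, 0], -1],
])

```text
t: 16.08
eef_pos: [514.1, -137.2, 51.9]
tcp_rot: [-3.141, -0.0, 1.462]
ft_force: [-3.7, 2.8, -0.2]
opening: 0.465
grip_force: 30.0
```

```bash
python3 -c "
from h import *
chain((513.15,-149.2,52,1.4646))"
```

```text
t 16.07 tcp [ 514.1 -137.2   51.9] rot [-3.141 -0.     1.462] F [-3.7  2.8 -0.2] open 44.2 grip 30.0
-> (513.15, -149.2, 52, 1.4646) az -0.1 shift [-0.012, 0.0004, -0.0001] rows 0.2
```

Light rail contact on the +x side (Fx −3.7 N), so I'll ease 1.5 mm toward −x while advancing.

Emit:
move_arm([
  [[0, 0, 0], [-0.001, -0.001, 0], -1],
  [[0, 0, 0], [-0.002, -0.0015, 0], -1],
  [[0, 0, 0], [-0.004, -0.0015, 0], -1],
  [[0, 0, 0], [-0.006, -0.0015, 0], -1],
  [[0, 0, 0], [-0.006, -0.0015, 0], -1],
])

```text
t: 16.7
eef_pos: [513.0, -143.0, 52.0]
tcp_rot: [3.14, 0.0, 1.463]
ft_force: [3.4, 6.7, -3.0]
opening: 0.462
grip_force: 30.0
```

Emit:
move_arm([
  [[0, 0, 0], [-0.001, 0, 0], -1],
  [[0, 0, 0], [-0.002, 0, 0], -1],
  [[0, 0, 0], [-0.003, 0, 0], -1],
  [[0, 0, 0], [-0.003, 0, 0], -1],
])

```text
t: 17.2
eef_pos: [512.7, -145.7, 52.0]
tcp_rot: [3.14, -0.0, 1.463]
ft_force: [3.5, 6.8, -2.2]
opening: 0.462
grip_force: 30.0
```

```bash
python3 -c "
from h import *
chain((513.15,-149.2,52,1.4646))"
```

```text
t 17.2 tcp [ 512.7 -145.7   52. ] rot [ 3.14  -0.     1.463] F [ 3.5  6.8 -2.2] open 43.9 grip 30.0
-> (513.15, -149.2, 52, 1.4646) az -0.1 shift [-0.0034, 0.0008, 0.0] rows 0.1
```

Emit:
move_arm([
  [[0, 0, 0], [-0.001, 0.0007, 0], -1],
  [[0, 0, 0], [-0.002, 0.0007, 0], -1],
  [[0, 0, 0], [-0.002, 0.0007, 0], -1],
])

```text
t: 17.58
eef_pos: [512.6, -147.5, 52.0]
tcp_rot: [3.142, -0.0, 1.463]
ft_force: [1.1, 8.5, -0.6]
opening: 0.46
grip_force: 30.0
```

Emit:
move_arm([
  [[0, 0, 0], [-0.0007, 0, 0], -1],
  [[0, 0, 0], [-0.0015, 0, 0], -1],
  [[0, 0, 0], [-0.0015, 0, 0], -1],
])

```text
t: 17.95
eef_pos: [512.4, -148.9, 52.0]
tcp_rot: [3.142, -0.001, 1.463]
ft_force: [1.7, 9.2, -0.8]
opening: 0.459
grip_force: 30.0
```

Emit:
move_arm([
  [[0, 0, 0], [-0.0007, 0, 0], -1],
  [[0, 0, 0], [-0.0015, 0, 0], -1],
  [[0, 0, 0], [-0.0015, 0, 0], -1],
])

```text
t: 18.32
eef_pos: [512.3, -150.1, 52.0]
tcp_rot: [3.142, -0.001, 1.463]
ft_force: [1.6, 11.9, 0.1]
opening: 0.46
grip_force: 30.0
```

Emit:
move_arm([
  [[0, 0, 0], [-0.0005, 0, 0], -1],
  [[0, 0, 0], [-0.001, 0, 0], -1],
  [[0, 0, 0], [-0.001, 0, 0], -1],
])

```text
t: 18.7
eef_pos: [512.3, -150.2, 52.0]
tcp_rot: [-3.142, -0.002, 1.462]
ft_force: [4.3, 20.0, 0.7]
opening: 0.456
grip_force: 30.0
```

Emit:
move_arm([
  [[0, 0, 0], [-0.0005, 0, 0], -1],
  [[0, 0, 0], [-0.001, 0, 0], -1],
  [[0, 0, 0], [-0.001, 0, 0], -1],
])

```text
t: 19.08
eef_pos: [512.3, -150.3, 52.0]
tcp_rot: [-3.141, -0.003, 1.462]
ft_force: [6.5, 27.7, 2.2]
opening: 0.457
grip_force: 30.0
```

It is on the hard stop: the force rose from 12 to 28 N with almost no travel. I'll hold, check that it's stable, and look.

Emit:
move_arm([
  [[0, 0, 0], [0, 0, 0], -1],
  [[0, 0, 0], [0, 0, 0], -1],
  [[0, 0, 0], [0, 0, 0], -1],
  [[0, 0, 0], [0, 0, 0], -1],
  [[0, 0, 0], [0, 0, 0], -1],
])

```text
t: 19.7
eef_pos: [512.3, -150.3, 52.0]
tcp_rot: [-3.141, -0.003, 1.462]
ft_force: [6.9, 26.0, 1.3]
opening: 0.461
grip_force: 30.0
```

Run:
```python
from h import *
chain()
t=eyes.read_camera("top"); p=eyes.read_camera("scene")
a=cv2.resize(t["img"][160:235,160:385],(792,264),interpolation=cv2.INTER_CUBIC)
b=cv2.resize(p["img"][125:275,165:345],(396,330),interpolation=cv2.INTER_CUBIC)
c=cv2.resize(p["img"][125:200,165:255],(396,330),interpolation=cv2.INTER_CUBIC)
cv2.imwrite("pics/s6.png",np.vstack([a,np.hstack([b,c])])[:,:,::-1])
```

```text
t 19.7 tcp [ 512.3 -150.3   52. ] rot [-3.141e+00 -3.000e-03  1.462e+00] F [ 6.9 26.   1.3] open 43.8 grip 30.0
```

View pics/s6.png

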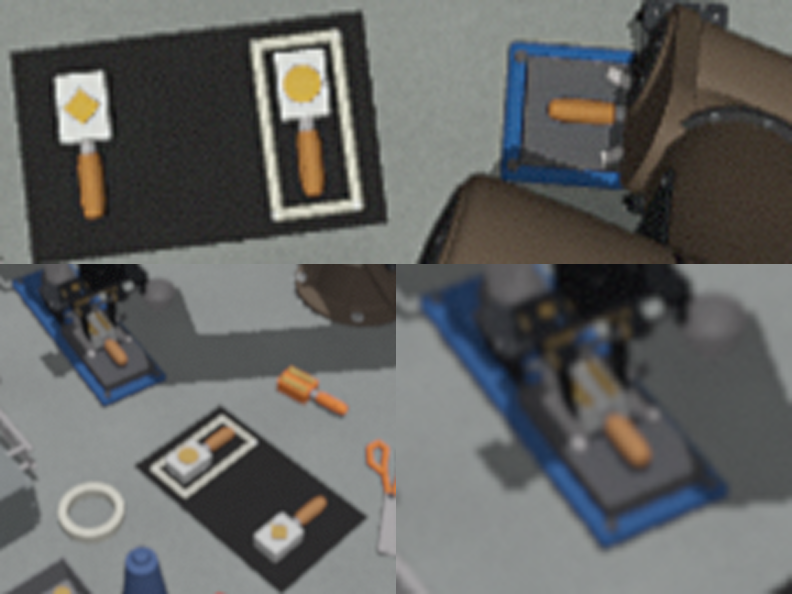

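The bars die is in the channel between the rails, with its handle at the open end. Its handle end sits about 20 mm further in than the round die's did, and the push is steady at 26 N. The round die is centred in the outline and the lozenge die is untouched.

```bash
python3 -c "
from cell import env
print(env.job_done())"
```

```text
the job is handed in; nothing more can be done
None
```

I handed the job in at about 20 s on the robot's clock. The round die stands released inside the taped outline, and the bars die is held in the press against the hard stop with a steady push of about 26 N. The hand-in returned no verdict.

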